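# Crank down the prop leg, then load the pot shelf

## Robot

A 6-joint arm with a two-finger parallel gripper is mounted at the origin on the work surface. World frame = base frame: x ahead of the robot, y to its left, z up, the work surface at z = 0. Lengths are in mm, angles in degrees, forces in N, time in s.
With the tool pointing down it reaches from about 300 to 850 mm from the base axis. Payload 4.2 kg.
Tool frame: the origin (TCP) lies midway between the tips of the shut fingers; the grasp point (between the pads) lies 19 mm behind it (env.grasp_offset is the distance from the TCP to the grasp point, in mm); z points along the fingers, y is the line along which they close (so a half turn about z gives the same grasp; the last joint's range is limited). The gripper opens to 91 mm and grips with 3 to 60 N. Pads are 32 mm wide; open, the fingers measure 118 mm over their backs; the gripper's body (76 mm by 178 mm) begins 60 mm behind the grasp point.
Start: joints at [70.932, 18.312, 89.639, -0, 72.044, -1.146], TCP at [176.944, 547.114, 213.976] pointing down, gripper open.
Joint ranges: [-177.97, 177.97], [-48.28, 115.42], [12.27, 149.76], [-77.06, 257.06], [2.81, 150.46], [-146.56, 146.56]. Speed limits (degrees/s): [147.25, 147.25, 180, 180, 180, 180].

## Interface

Orientations are given as [roll, pitch, yaw] about the fixed x, y, z axes, in that order (R = Rz(yaw) Ry(pitch) Rx(roll)).
In Python, from workcell import env, optics gives the robot as it stands. The module is installed in compiled form; this text tells all that it offers.
- The arm moves only by the tool send_rows, never from a script. Its argument "targets" is a list that holds one entry, the list of rows, each a list of 7 numbers: the turn, a rotation vector about the world's x, y, z scaled (see below), then the shift along the world's x, y, z scaled (see below), then the closure, from -1 (fully open) to 1 (shut). In form: [[[rx, ry, rz, x, y, z, gripper], ...]]. A call has 1 to 12 rows; each row shifts and turns the commanded pose from where the row before left it; what a row does not reach is not made up. The controller multiplies each number of a shift by 0.2 m and each number of a turn by pi/2 rad. A row lasts 1/10 s, in which the tool goes at most 50 mm and 8.59 degrees, less where a joint would pass 70% of its speed; a pose out of reach is approached as far as the arm can. A call with a number of a shift or a turn outside -1 to 1 is refused whole. A call with a gripper value outside its range is refused whole. The fingers move at their own pace and stop on an object; "grip_force" is the grip in N (left out, the last holds). Time passes only in rows, so rows that do not move let the fingers close. It gives the time, the measured TCP pose, the force, the opening and the grip force at its end, in the units of the state.
- env.state(): the state, without advancing time (a new reading comes with each control period).
- optics.grab_frame(name): name is "side" or "top"; returns (picture, depth): 420x560x3 uint8, red, green, blue; 420x560 float32, mm along the optical axis (not along the pixel's ray), 0 where there is no reading.
- optics.camera_info(name): a dict with "camera_matrix" (3x3 intrinsics, pixels), "R" (3x3) and "t" (3): a world point X has camera coordinates R X + t. Camera axes: x right, y down, z forward; pixel columns grow to the right and rows downward; lengths in mm; the calibration is good to about 2 mm. A picture is of the moment at which its call begins. camera_info takes no time and is no camera call.
- env.job_done(): hands the job in; it is judged then, once.
Trained networks look in the newest picture that a camera, given by its name, has taken for a name from the list of things; names that differ only in an ending like _2 or _b are one class to them, and where a whole thing is asked for, a point or a joint stands for the part that bears it (a point fixed in the world has none). Each returns a list of dicts, best first, with "conf" (0 to 1); they miss things now and then, are a little off and sometimes report something else, mostly with a low value. They report only what shows in the picture. A call takes as long as a camera call. They do not tell look-alikes from the thing itself.
- optics.silhouettes(camera, name): "mask" (420x560 bool, what is visible of it) and "at" ([column, row] in pixels, amid what is visible of it).
- optics.place_of(camera, name): "at" ([column, row] in pixels: a listed point, or the origin of a listed thing).
The state is a dict: "time_s": time; "qpos": joint angles; "qvel": joint speeds; "effort": joint torques, N m; "ee_pos": TCP position; "ee_rot": TCP orientation; "force": force on the tool from outside, world axes, zero at the start; "torque": the same for the moment, N m; "gripper_width": finger opening in mm; "gripper_force": force on a finger pad.
Only numpy, scipy, OpenCV 4.12 (cv2) and the standard library are available. Lean on these libraries where they do the work, as an engineer would, in place of code of your own. Each camera call takes 0.05 s, during which the arm holds its last target. There are 200 camera calls.

## Task

Crank the shelf's prop leg down until its rubber foot presses firmly on the acacia board: stop once the crank has clearly become heavier, without overloading the leg. Only then lift the steamer pot by its top handle and set it down gently, upright, centred on the round cork mat of the shelf; leave the jar, the saucer and the ladle alone.

Things in the scene. Friction and masses are not known exactly. Their poses are not given: they have to be found in the camera images.
- shelf: fixed raised wooden pot shelf, 160 (x) x 360 (y) mm, its top 120 mm above the worktop; origin on the worktop under its centre, z up. It stands on a pedestal under its -y end; the +y end has a crank-down prop leg (a geared jack) in a grey tube, 40 mm across, that passes through the shelf at local (0, 140) mm
- crank_axis (a point): point on the crank's vertical turning axis, 203 mm above the worktop (knob gripping height). Turning CLOCKWISE seen from above lowers the leg, 5 mm per radian (31.4 mm a turn). The crank stays where it is left, but springs back a little (up to 0.5 rad) when let go under load; that is normal
- tube_end (a point): centre of the lower end of the leg's tube, 85 mm above the worktop. The foot, a black rubber disc 52 mm across, comes down on this line. At the start it hangs 30 to 62 mm above the board, not measured: 1 to 2 turns, to be felt at the crank
- knob_mid (a point): gripping point of the crank's knob, on its axis 20 mm below its top: a red upright cylinder, 22 mm across, from 177 to 223 mm above the worktop, 55 mm from the crank axis, spinning freely on its pin, so a hand holding it from above need not turn as it goes round its level circle. Arm and hub lie below 180 mm. The crank may start at any angle
- board: slim loose dark acacia cutting board, 120 x 160 x 15 mm, under the prop leg as its footing; origin at the centre of its underside. Before the foot lands on it the turning crank drags 2.2 N at the knob; then the springy foot adds 1.8 N per 0.1 rad. 5 to 8 N while turning is firmly down, 3 N barely touching, beyond 12 N overloaded. When the hand halts the reading drops by up to 5.5 N: about -3 running free, 2 to 5 firmly down
- pot: aluminium steamer pot with stacking tiers and lid clamped together as one piece, 123 mm across, 155 mm tall, 0.5 to 0.8 kg, standing on the worktop; origin at the centre of its underside, z up
- pot_handle (a point): middle of the pot's black top handle bar: 76 mm long along the pot's own x, 14 mm thick along its y, 16 mm tall, centred 147 mm above the pot's underside; the lid below it reaches 115 mm; the free gap between the bar's two posts is 52 mm
- mat (a point): centre of the top of the round cork mat on the shelf, 130 mm across, 124 mm above the worktop, at shelf-local (0, -60) mm, 200 mm from the crank axis
- jar: glass spice jar with a red lid, 50 mm across, 93 mm tall; origin at the centre of its underside; to be left alone
- saucer: blue melamine saucer, 120 mm across, 18 mm tall; origin at the centre of its underside; to be left alone
- ladle: stainless ladle, about 260 mm long, along its own y; origin under the middle of its handle; to be left alone
Things that resemble listed ones, but are neither listed nor needed, are in the scene too. Several things have the shape of the pot; the one meant has the colours described above. Of the things that look like the board, the smaller one is meant.

How it is judged:
By the outcome, as a careful person would: the job done as asked, in the order asked, and still so for the second after the job is handed in, with the robot touching nothing.
It also fails if it takes over 72 s, if anything falls off the work surface, if the arm or the gripper's body presses on something with over 40 N, if the wrist force passes 120 N, or if a joint passes its speed limit or range.

## Working session

There is one attempt and no reset: what is moved stays moved. The work goes in short steps, Python scripts to look and compute and a tool call to move; the robot and the scene stay as the last step left them, time stands still between calls to the robot, and variables do not carry over. Pictures are saved under pics/ and viewed, at most 10 in all, crops included, and the job is handed in when it is done.

Besides the shell and the picture viewer there is one more tool, called after ">>>" by a JSON object that holds its "api" and its "payload". send_rows: Moves the arm, as the interface text tells. Its arguments: {"type":"object","properties":{"targets":{"type":"array"},"grip_force":{"type":"number"}},"required":["targets"]}

```bash
mkdir -p pics; cat > h.py <<'E'
import numpy as np,cv2
from workcell import env,optics
def ray(cam,px):
    c=optics.camera_info(cam);K,R,t=[np.array(c[k],float) for k in("camera_matrix","R","t")]
    d=R.T@np.linalg.inv(K)@[px[0],px[1],1.]; o=-R.T@t.ravel(); return o,d
def atz(cam,px,z):
    o,d=ray(cam,px); return o+d*(z-o[2])/d[2]
def dep(cam,px,D):
    o,d=ray(cam,px); return o+d*D
def proj(cam,X):
    c=optics.camera_info(cam);p=np.array(c["camera_matrix"])@(np.array(c["R"])@np.array(X,float)+np.array(c["t"]).ravel());return p[:2]/p[2]
E
python3 - <<'E'
from h import *
ims={}
for c in("top","side"):
    p,d=optics.grab_frame(c);np.save(f"pics/{c}_d.npy",d);cv2.imwrite(f"pics/{c}0.png",p[...,::-1])
    print(c,ray(c,(280,210)))
    for n,z in(("crank_axis",203),("knob_mid",203),("tube_end",85),("pot_handle",147),("mat",124),("board",0),("pot",0),("shelf",0),("jar",0),("saucer",0),("ladle",0)):
        for r in optics.place_of(c,n)[:4]:
            print(n,round(r["conf"],2),np.round(r["at"]),np.round(atz(c,r["at"],z)))
s=env.state();print(s["time_s"],s["ee_rot"],s["force"],s["gripper_width"])
E
```

```text
top (array([ 387.81198671, -124.47881577, 1397.2778437 ]), array([ 0.13687609, -0.00821717, -0.99067378]))
crank_axis 0.87 [143. 214.] [548. 239. 203.]
knob_mid 0.68 [152. 234.] [494. 214. 203.]
knob_mid 0.58 [221. 222.] [523.  27. 203.]
knob_mid 0.46 [204. 225.] [515.  73. 203.]
pot_handle 0.83 [418. 232.] [ 492. -523.  147.]
pot_handle 0.74 [351. 237.] [ 480. -334.  147.]
mat 0.64 [220. 223.] [529.  37. 124.]
board 0.88 [143. 305.] [292. 294.   0.]
pot 0.75 [343. 243.] [ 472. -333.    0.]
pot 0.75 [402. 236.] [ 491. -521.    0.]
shelf 0.79 [204. 222.] [547. 106.   0.]
jar 0.86 [370. 185.] [ 655. -425.    0.]
saucer 0.61 [318. 156.] [ 756. -263.    0.]
ladle 0.83 [242. 151.] [776. -15.   0.]
side (array([-187.74302855, -572.62710155, 1215.54507924]), array([ 0.52750817,  0.33794142, -0.77945587]))
crank_axis 0.72 [198. 150.] [556. 248. 203.]
knob_mid 0.64 [195. 160.] [514. 222. 203.]
tube_end 0.78 [200. 176.] [543. 246.  85.]
pot_handle 0.85 [332. 256.] [ 478. -336.  147.]
pot_handle 0.72 [396. 286.] [ 492. -535.  147.]
mat 0.7 [243. 197.] [529.  36. 124.]
board 0.94 [201. 195.] [527. 243.   0.]
board 0.72 [195. 164.] [640. 368.   0.]
board 0.65 [146. 228.] [298. 303.   0.]
pot 0.88 [378. 307.] [ 484. -517.    0.]
pot 0.69 [334. 256.] [ 573. -308.    0.]
pot 0.66 [326. 279.] [ 479. -332.    0.]
shelf 0.94 [228. 208.] [533. 116.   0.]
jar 0.57 [373. 257.] [ 642. -420.    0.]
saucer 0.7 [344. 218.] [ 736. -259.    0.]
ladle 0.79 [291. 186.] [755. -15.   0.]
1.2 [ 1.79995979e+02 -2.21408065e-04  1.62077557e+02] [ 0.17976672  0.14849294 -0.12866976] 90.99677000749425
```

View pics/top0.png

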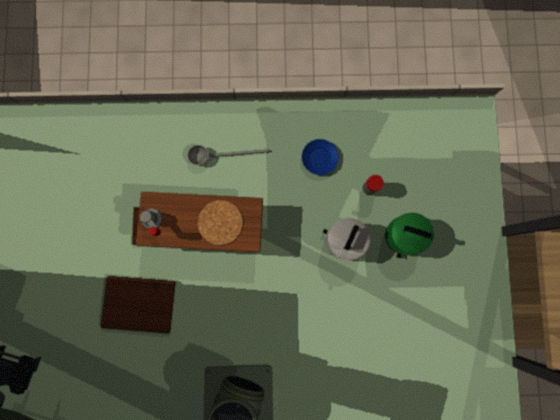

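View pics/side0.png

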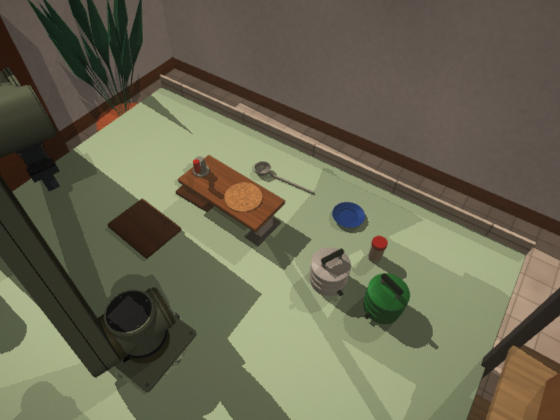

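```bash
python3 - <<'E'
from h import *
out=[]
for c in("top","side"):
    p=cv2.imread(f"pics/{c}0.png");d=np.load(f"pics/{c}_d.npy");b,g,r=[p[...,i].astype(int) for i in range(3)]
    def blobs(m,box):
        M=np.zeros(m.shape,np.uint8);x0,y0,x1,y1=box;M[y0:y1,x0:x1]=m[y0:y1,x0:x1]
        n,l,s,ce=cv2.connectedComponentsWithStats(M);k=1+np.argmax(s[1:,4]);return l==k,ce[k],s[k]
    kb=(130,195,175,245) if c=="top" else (180,145,215,185)
    m,ce,s=blobs((r>110)&(g<60)&(b<60),kb)
    print(c,"knob",ce,s,atz(c,ce,223),atz(c,ce,210))
    ys,xs=np.where(m);P=np.array([dep(c,(x,y),d[y,x]) for x,y in zip(xs,ys)]);print(" depth med",np.median(P,0),P[:,2].min(),P[:,2].max())
    t=P[P[:,2]>215]; print(" top pts",len(t),t.mean(0) if len(t) else None)
    # mat
    mm=optics.silhouettes(c,"mat")
    for q in optics.silhouettes(c,"pot_handle")[:3]:
        ys,xs=np.where(q["mask"]);print("sil pot_handle",q["conf"],q["at"],len(xs))
    hb=(325,215,370,262) if c=="top" else (312,245,352,275)
    m,ce,s=blobs((r<45)&(g<45)&(b<45),hb)
    ys,xs=np.where(m);P=np.array([dep(c,(x,y),d[y,x]) for x,y in zip(xs,ys)]);
    print("bar",ce,s,atz(c,ce,155),"z",np.percentile(P[:,2],[5,50,95]))
    T=P[P[:,2]>146][:,:2];T=np.array([atz(c,(x,y),155)[:2] for x,y in zip(xs,ys)])
    mu=T.mean(0);w,v=np.linalg.eigh(np.cov(T.T));a=v[:,1];pr=(T-mu)@a;print(" bar ang",np.degrees(np.arctan2(a[1],a[0]))%180,"mid",mu+a*(pr.max()+pr.min())/2,"len",np.ptp(pr))
    # everything high near crank
    x0,y0,x1,y1=kb
    Q=np.array([dep(c,(x,y),d[y,x]) for y in range(y0,y1) for x in range(x0,x1)])
    for lo,hi in((126,150),(150,183),(183,230)):
        q=Q[(Q[:,2]>lo)&(Q[:,2]<hi)];print("  band",lo,len(q),np.median(q,0) if len(q) else 0,q.min(0) if len(q) else 0,q.max(0) if len(q) else 0)
    # mat by colour
    x0,y0,x1,y1=(190,190,265,255) if c=="top" else (210,175,275,225)
    M=(abs(np.arctan2(0,1))==0)&(g>95)&(r>140)&(b<110)
    m,ce,s=blobs(M,(x0,y0,x1,y1));e=cv2.fitEllipse(max(cv2.findContours(m.astype(np.uint8),0,1)[0],key=len));print("mat",e,s,atz(c,e[0],124))
    cr=p[185:260,125:275] if c=="top" else p[140:240,165:305]
    pr_=p[205:275,310:460] if c=="top" else p[225:325,295:435]
    out+=[cv2.resize(q,(400,300 if c=="side" else 200),interpolation=3) for q in(cr,pr_)]
cv2.imwrite("pics/crop.png",np.vstack([np.hstack(out[:2]),np.hstack(out[2:])]))
E
```

```text
top knob [151.89130435 230.43478261] [148 227   8   8  46] [501.44258739 207.30789976 223.        ] [502.70055016 210.98098899 210.        ]
 depth med [502.44467321 207.76476628 220.75238333] 121.67308127228512 1397.2778437006975
 top pts 44 [498.89658757 200.1114956  247.88117028]
sil pot_handle 0.97 [345.7, 239.2] 1489
sil pot_handle 0.72 [201.1, 154.8] 448
sil pot_handle 0.58 [408.1, 236.0] 1671
bar [351.2920354 236.9380531] [345 225  14  25 113] [ 479.53749127 -333.29561809  155.        ] z [148.90184239 153.93372593 157.75103558]
 bar ang 153.95625612504736 mid [ 479.19019374 -333.12528007] len 71.19571121993992
  band 126 60 [543.92140474 222.38360818 128.3482358 ] [470.72223186 173.95078391 126.03971945] [601.86684733 269.19409739 149.88667249]
  band 150 203 [540.11538654 231.66691665 175.78169866] [490.22782619 197.11330786 152.71529546] [562.86837082 256.47195853 182.98363736]
  band 183 82 [500.23054062 204.79449974 219.9943212 ] [489.41310767 195.81366397 183.13524875] [551.2394733  246.03477066 226.63991242]
mat ((219.92967224121094, 221.9897003173828), (35.025970458984
[... 575 characters left out ...]
3.55799834 154.29134676 158.76766371]
 bar ang 154.64855032703431 mid [ 471.79296217 -337.93858334] len 75.73529798445954
  band 126 48 [540.31662701 219.54938073 130.77783918] [517.1311574  185.36620069 126.00871791] [575.76443719 255.29842565 149.98776697]
  band 150 84 [543.41530023 222.24442473 175.07070238] [489.70145484 192.78953318 151.23374408] [559.76352654 251.83877341 182.89873882]
  band 183 79 [495.71467292 199.28396456 212.33282853] [487.49030917 192.57611607 183.19065404] [545.16487719 237.50879691 225.87720673]
mat ((242.99014282226562, 196.28570556640625), (27.81869125366211, 36.8143310546875), 85.14204406738281) [225 182  37  29 850] [529.57850864  37.65534544 124.        ]
```

View pics/crop.png

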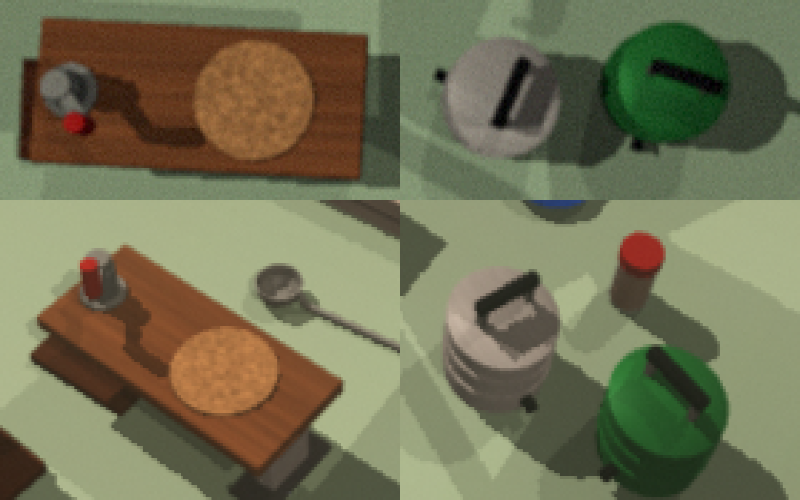

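Choice: pot = silver one (top 348,240; side 332,256), not the green one (410,234). The knob is the red cylinder at top (152,230), not the jar's red lid (375,184). The board under the shelf's end (side 195,195) is meant, not the larger loose one (138,303).

>>> {"api": "send_rows", "payload": {"targets": [[[0,0,0,0.135,-0.142,0.02,-1],[0,0,0,0.135,-0.142,0.02,-1],[0,0,0,0.135,-0.142,0.02,-1],[0,0,0,0.135,-0.142,0.02,-1],[0,0,0,0.135,-0.142,0.02,-1],[0,0,0,0.135,-0.142,0.02,-1],[0,0,0,0.135,-0.142,0.02,-1],[0,0,0,0.135,-0.142,0.02,-1],[0,0,0,0.135,-0.142,0.02,-1],[0,0,0,0.135,-0.142,0.02,-1],[0,0,0,0.135,-0.142,0.02,-1],[0,0,0,0.135,-0.142,0.02,-1]]], "grip_force": 20}}

```text
time_s: 2.6
ee_pos: [501.9, 205.0, 262.3]
ee_rot: [180.0, 0.0, 162.1]
force: [-0.3, 0.5, 0.1]
gripper_width: 91.4
gripper_force: 0.0
```

```bash
python3 - <<'E'
from h import *
s=env.state();print(s["time_s"],s["ee_pos"],s["ee_rot"],s["force"])
for c in("top","side"):
    d=np.load(f"pics/{c}_d.npy");v,u=np.mgrid[180:265,120:280] if c=="top" else np.mgrid[140:250,160:300]
    P=np.array([dep(c,(x,y),d[y,x]) for x,y in zip(u.ravel(),v.ravel())])
    q=P[(P[:,2]>112)&(P[:,2]<130)&(P[:,0]>400)&(P[:,0]<680)][:,:2].astype(np.float32)
    r=cv2.minAreaRect(q);print(c,r,len(q)); print(cv2.boxPoints(r).round())
E
```

```text
2.6 [501.89994323 204.99728298 262.30711198] [1.79973384e+02 1.59815864e-02 1.62071006e+02] [-0.28984856  0.49725706  0.13742824]Traceback (most recent call last):
  File "<stdin>", line 5, in <module>
  File "h.py", line 9, in dep
    o,d=ray(cam,px); return o+d*D
        ~~~^^^^^^^^
  File "h.py", line 4, in ray
    c=optics.camera_info(cam);K,R,t=[np.array(c[k],float) for k in("camera_matrix","R","t")]
ValueError: time passes only in moves, steps and waits
```

```bash
sed -i 's/^from workcell.*/&\nimport functools\ninfo=functools.lru_cache(None)(lambda n: optics.camera_info(n))/; s/c=optics.camera_info(cam)/c=info(cam)/' h.py; python3 - <<'E'
from h import *
for c in("top","side"):
    d=np.load(f"pics/{c}_d.npy");v,u=np.mgrid[180:265,120:280] if c=="top" else np.mgrid[140:250,160:300]
    P=np.array([dep(c,(x,y),d[y,x]) for x,y in zip(u.ravel(),v.ravel())])
    q=P[(P[:,2]>112)&(P[:,2]<130)&(P[:,0]>400)&(P[:,0]<680)][:,:2].astype(np.float32)
    r=cv2.minAreaRect(q);print(c,r,len(q)); print(cv2.boxPoints(r).round())
E
```

```text
top ((535.0332641601562, 100.67546081542969), (360.40509033203125, 160.44000244140625), 85.95616912841797) 6416
[[442. -73.]
 [602. -85.]
 [628. 275.]
 [468. 286.]]
side ((534.2886352539062, 96.80644226074219), (363.45654296875, 165.1950225830078), 85.88786315917969) 3563
[[439. -79.]
 [604. -90.]
 [630. 272.]
 [465. 284.]]
```

>>> {"api": "send_rows", "payload": {"targets": [[[0,0,0,-0.005,0.003,-0.13,-1],[0,0,0,0,0,-0.13,-1],[0,0,0,0,0,-0.13,-1],[0,0,0,0,0,0,-1],[0,0,0,0,0,0,-0.5],[0,0,0,0,0,0,0]]], "grip_force": 15}}

```text
time_s: 3.2
ee_pos: [500.9, 207.4, 185.6]
ee_rot: [179.9, 0.1, 162.1]
force: [-0.9, -0.1, 0.7]
gripper_width: 78.1
gripper_force: 0.0
```

>>> {"api": "send_rows", "payload": {"targets": [[[0,0,0,0,0,0,0.4],[0,0,0,0,0,0,0.6],[0,0,0,0,0,0,0.8],[0,0,0,0,0,0,1],[0,0,0,0,0,0,1],[0,0,0,0,0,0,1]]], "grip_force": 15}}

```text
time_s: 3.8
ee_pos: [499.9, 206.9, 184.0]
ee_rot: [180.0, -0.0, 162.1]
force: [0.2, 0.8, -0.1]
gripper_width: 29.8
gripper_force: 0.0
```

>>> {"api": "send_rows", "payload": {"targets": [[[0,0,0,0,0,0,1],[0,0,0,0,0,0,1],[0,0,0,0,0,0,1],[0,0,0,0,0,0,1]]], "grip_force": 20}}

```text
time_s: 4.2
ee_pos: [499.6, 206.6, 183.9]
ee_rot: [-180.0, -0.0, 162.1]
force: [0.0, -1.5, 2.1]
gripper_width: 21.5
gripper_force: 20.0
```

```bash
cat > rows.py <<'E'
import sys,numpy as np,json
# cx cy r a0 step n  start x y (commanded)
cx,cy,r,a0,st,n,x,y=map(float,sys.argv[1:9])
c=np.array([x,y]);o=[]
for i in range(1,int(n)+1):
    a=np.radians(a0-st*i);p=np.array([cx+r*np.cos(a),cy+r*np.sin(a)])
    d=np.round((p-c)/200,3);c=c+d*200;o.append([0,0,0,*map(float,d),0,1])
print(json.dumps(o),c,a0-st*n)
E
python3 rows.py 545 238.2 55.2 214.8 7.5 6 499.9 206.9
```

```text
[[0, 0, 0, -0.02, 0.03, 0, 1], [0, 0, 0, -0.014, 0.033, 0, 1], [0, 0, 0, -0.01, 0.035, 0, 1], [0, 0, 0, -0.006, 0.035, 0, 1], [0, 0, 0, -0.0, 0.037, 0, 1], [0, 0, 0, 0.004, 0.035, 0, 1]] [490.7 247.9] 169.8
```

>>> {"api": "send_rows", "payload": {"targets": [[[0,0,0,-0.02,0.03,0,1],[0,0,0,-0.014,0.033,0,1],[0,0,0,-0.01,0.035,0,1],[0,0,0,-0.006,0.035,0,1],[0,0,0,0,0.037,0,1],[0,0,0,0.004,0.035,0,1]]]}}

```text
time_s: 4.8
ee_pos: [490.3, 248.9, 183.9]
ee_rot: [180.0, -0.0, 162.1]
force: [-1.9, -2.0, -0.2]
gripper_width: 21.5
gripper_force: 20.0
```

```bash
python3 rows.py 545 238.2 55.2 169.8 7.5 12 490.7 247.9
```

```text
[[0, 0, 0, 0.009, 0.035, 0, 1], [0, 0, 0, 0.013, 0.034, 0, 1], [0, 0, 0, 0.017, 0.032, 0, 1], [0, 0, 0, 0.022, 0.029, 0, 1], [0, 0, 0, 0.025, 0.026, 0, 1], [0, 0, 0, 0.028, 0.022, 0, 1], [0, 0, 0, 0.031, 0.019, 0, 1], [0, 0, 0, 0.033, 0.014, 0, 1], [0, 0, 0, 0.035, 0.01, 0, 1], [0, 0, 0, 0.035, 0.006, 0, 1], [0, 0, 0, 0.037, 0.0, 0, 1], [0, 0, 0, 0.035, -0.004, 0, 1]] [554.7 292.5] 79.80000000000001
```

>>> {"api": "send_rows", "payload": {"targets": [[[0,0,0,0.009,0.035,0,1],[0,0,0,0.013,0.034,0,1],[0,0,0,0.017,0.032,0,1],[0,0,0,0.022,0.029,0,1],[0,0,0,0.025,0.026,0,1],[0,0,0,0.028,0.022,0,1],[0,0,0,0.031,0.019,0,1],[0,0,0,0.033,0.014,0,1],[0,0,0,0.035,0.01,0,1],[0,0,0,0.035,0.006,0,1],[0,0,0,0.037,0,0,1],[0,0,0,0.035,-0.004,0,1]]]}}

```text
time_s: 6.0
ee_pos: [555.7, 292.4, 184.0]
ee_rot: [180.0, 0.0, 162.1]
force: [-1.6, 1.0, -0.4]
gripper_width: 21.5
gripper_force: 20.0
```

```bash
python3 rows.py 545 238.2 55.2 79.8 7.5 12 554.7 292.5;python3 -c "
from workcell import env
s=env.state();print(s['ee_pos'],s['force'])"
```

```text
[[0, 0, 0, 0.035, -0.009, 0, 1], [0, 0, 0, 0.034, -0.013, 0, 1], [0, 0, 0, 0.032, -0.017, 0, 1], [0, 0, 0, 0.029, -0.022, 0, 1], [0, 0, 0, 0.026, -0.025, 0, 1], [0, 0, 0, 0.022, -0.028, 0, 1], [0, 0, 0, 0.019, -0.031, 0, 1], [0, 0, 0, 0.014, -0.033, 0, 1], [0, 0, 0, 0.01, -0.035, 0, 1], [0, 0, 0, 0.006, -0.035, 0, 1], [0, 0, 0, 0.0, -0.037, 0, 1], [0, 0, 0, -0.004, -0.035, 0, 1]] [599.3 228.5] -10.200000000000003
[555.74374636 292.42360891 183.987415  ] [-1.56741645  0.9936785  -0.41389072]
```

>>> {"api": "send_rows", "payload": {"targets": [[[0,0,0,0.035,-0.009,0,1],[0,0,0,0.034,-0.013,0,1],[0,0,0,0.032,-0.017,0,1],[0,0,0,0.029,-0.022,0,1],[0,0,0,0.026,-0.025,0,1],[0,0,0,0.022,-0.028,0,1],[0,0,0,0.019,-0.031,0,1],[0,0,0,0.014,-0.033,0,1],[0,0,0,0.01,-0.035,0,1],[0,0,0,0.006,-0.035,0,1],[0,0,0,0,-0.037,0,1],[0,0,0,-0.004,-0.035,0,1]]]}}

```text
time_s: 7.2
ee_pos: [598.6, 228.6, 183.9]
ee_rot: [180.0, -0.1, 162.1]
force: [-5.9, 2.6, 1.1]
gripper_width: 21.4
gripper_force: 20.0
```

```bash
python3 rows.py 545 238.2 55.2 -10.2 7.5 12 599.3 228.5
```

```text
[[0, 0, 0, -0.009, -0.035, 0, 1], [0, 0, 0, -0.013, -0.034, 0, 1], [0, 0, 0, -0.017, -0.032, 0, 1], [0, 0, 0, -0.022, -0.029, 0, 1], [0, 0, 0, -0.025, -0.026, 0, 1], [0, 0, 0, -0.028, -0.022, 0, 1], [0, 0, 0, -0.031, -0.019, 0, 1], [0, 0, 0, -0.033, -0.014, 0, 1], [0, 0, 0, -0.035, -0.01, 0, 1], [0, 0, 0, -0.035, -0.006, 0, 1], [0, 0, 0, -0.037, -0.0, 0, 1], [0, 0, 0, -0.035, 0.004, 0, 1]] [535.3 183.9] -100.2
```

```bash
python3 rows.py 544.4 238.2 55.2 -10.2 8.5 12 599.3 228.5;python3 rows.py 544.4 238.2 55.2 -112.2 6.67 3 523.5 187.1
```

```text
[[0, 0, 0, -0.013, -0.04, 0, 1], [0, 0, 0, -0.016, -0.038, 0, 1], [0, 0, 0, -0.021, -0.035, 0, 1], [0, 0, 0, -0.027, -0.031, 0, 1], [0, 0, 0, -0.03, -0.027, 0, 1], [0, 0, 0, -0.035, -0.022, 0, 1], [0, 0, 0, -0.037, -0.017, 0, 1], [0, 0, 0, -0.039, -0.012, 0, 1], [0, 0, 0, -0.041, -0.005, 0, 1], [0, 0, 0, -0.041, 0.001, 0, 1], [0, 0, 0, -0.04, 0.006, 0, 1], [0, 0, 0, -0.039, 0.013, 0, 1]] [523.5 187.1] -112.2
[[0, 0, 0, -0.029, 0.014, 0, 1], [0, 0, 0, -0.027, 0.017, 0, 1], [0, 0, 0, -0.025, 0.02, 0, 1]] [507.3 197.3] -132.21
```

>>> {"api": "send_rows", "payload": {"targets": [[[0,0,0,-0.013,-0.04,0,1],[0,0,0,-0.016,-0.038,0,1],[0,0,0,-0.021,-0.035,0,1],[0,0,0,-0.027,-0.031,0,1],[0,0,0,-0.03,-0.027,0,1],[0,0,0,-0.035,-0.022,0,1],[0,0,0,-0.037,-0.017,0,1],[0,0,0,-0.039,-0.012,0,1],[0,0,0,-0.041,-0.005,0,1],[0,0,0,-0.041,0.001,0,1],[0,0,0,-0.04,0.006,0,1],[0,0,0,-0.039,0.013,0,1]]]}}

```text
time_s: 8.4
ee_pos: [524.4, 187.3, 184.0]
ee_rot: [179.9, 0.2, 162.1]
force: [3.0, 3.9, -4.2]
gripper_width: 21.2
gripper_force: 20.0
```

>>> {"api": "send_rows", "payload": {"targets": [[[0,0,0,-0.029,0.014,0,1],[0,0,0,-0.027,0.017,0,1],[0,0,0,-0.025,0.02,0,1]]]}}

```text
time_s: 8.7
ee_pos: [507.9, 197.3, 184.1]
ee_rot: [180.0, 0.1, 162.1]
force: [3.9, 3.8, -4.7]
gripper_width: 21.1
gripper_force: 20.0
```

```bash
cat > fit.py <<'E'
import numpy as np
from workcell import env
s=env.state();a=np.arctan2(s['ee_pos'][1]-238.2,s['ee_pos'][0]-544.4);f=s['force']
print(s['time_s'],'ang',np.degrees(a),'drag',-(f[0]*np.sin(a)-f[1]*np.cos(a)),'rad',f[0]*np.cos(a)+f[1]*np.sin(a))
E
python3 fit.py; for a in 0 1 2; do python3 rows.py 544.4 238.2 55.2 $(python3 -c "print(-132.2-20*$a)") 6.667 3 $(python3 -c "
import math;b=math.radians(-132.2-20*$a);print(round(544.4+55.2*math.cos(b),1),round(238.2+55.2*math.sin(b),1))"); done
```

```text
8.7 ang -131.7502344924201 drag 0.37948165697840386 rad -5.41498959582594
[[0, 0, 0, -0.022, 0.023, 0, 1], [0, 0, 0, -0.02, 0.025, 0, 1], [0, 0, 0, -0.017, 0.028, 0, 1]] [495.5 212.5] -152.201
[[0, 0, 0, -0.013, 0.029, 0, 1], [0, 0, 0, -0.01, 0.031, 0, 1], [0, 0, 0, -0.006, 0.031, 0, 1]] [489.8 230.7] -172.201
[[0, 0, 0, -0.002, 0.032, 0, 1], [0, 0, 0, 0.001, 0.032, 0, 1], [0, 0, 0, 0.005, 0.032, 0, 1]] [490.5 249.9] -192.201
```

```bash
sed -i 's/238.2/238.7/;s/544.4/544.2/' fit.py; python3 - <<'E'
import numpy as np
c=np.array([507.3,197.3]);a=-132.2
for k in range(22):
    o=[]
    for i in range(3):
        a-=20/3;p=np.array([544.2+55*np.cos(np.radians(a)),238.7+55*np.sin(np.radians(a))])
        d=np.round((p-c)/200,3);c=c+200*d;o.append(f"{d[0]:.3f},{d[1]:.3f}")
    print(k,round(a),' | '.join(o))
E
```

```text
0 -152 -0.023,0.026 | -0.019,0.025 | -0.017,0.028
1 -172 -0.013,0.029 | -0.010,0.030 | -0.006,0.032
2 -192 -0.002,0.032 | 0.001,0.032 | 0.005,0.031
3 -212 0.008,0.031 | 0.012,0.030 | 0.016,0.028
4 -232 0.018,0.026 | 0.022,0.023 | 0.024,0.021
5 -252 0.026,0.018 | 0.029,0.015 | 0.029,0.012
6 -272 0.031,0.008 | 0.032,0.004 | 0.032,0.001
7 -292 0.032,-0.003 | 0.031,-0.007 | 0.030,-0.010
8 -312 0.029,-0.014 | 0.027,-0.017 | 0.025,-0.020
9 -332 0.023,-0.023 | 0.019,-0.025 | 0.017,-0.028
10 -352 0.013,-0.029 | 0.010,-0.030 | 0.006,-0.032
11 -372 0.002,-0.032 | -0.001,-0.032 | -0.005,-0.031
12 -392 -0.008,-0.031 | -0.012,-0.030 | -0.016,-0.028
13 -412 -0.018,-0.026 | -0.022,-0.023 | -0.024,-0.021
14 -432 -0.026,-0.018 | -0.029,-0.015 | -0.029,-0.012
15 -452 -0.031,-0.008 | -0.032,-0.004 | -0.032,-0.001
16 -472 -0.032,0.003 | -0.031,0.007 | -0.030,0.010
17 -492 -0.029,0.014 | -0.027,0.017 | -0.025,0.020
18 -512 -0.023,0.023 | -0.019,0.025 | -0.017,0.028
19 -532 -0.013,0.029 | -0.010,0.030 | -0.006,0.032
20 -552 -0.002,0.032 | 0.001,0.032 | 0.005,0.031
21 -572 0.008,0.031 | 0.012,0.030 | 0.016,0.028
```

>>> {"api": "send_rows", "payload": {"targets": [[[0,0,0,-0.023,0.026,0,1],[0,0,0,-0.019,0.025,0,1],[0,0,0,-0.017,0.028,0,1]]]}}

```text
time_s: 9.0
ee_pos: [495.6, 213.0, 184.0]
ee_rot: [-180.0, 0.1, 162.1]
force: [4.1, 1.0, -3.6]
gripper_width: 21.9
gripper_force: 20.0
```

```bash
python3 fit.py
```

```text
9.0 ang -152.1163584258356 drag 1.002249378438406 rad -4.133952152538121
```

>>> {"api": "send_rows", "payload": {"targets": [[[0,0,0,-0.013,0.029,0,1],[0,0,0,-0.01,0.03,0,1],[0,0,0,-0.006,0.032,0,1]]]}}

```text
time_s: 9.3
ee_pos: [489.7, 231.4, 184.0]
ee_rot: [-180.0, 0.0, 162.1]
force: [5.0, -0.6, -3.1]
gripper_width: 21.1
gripper_force: 20.0
```

```bash
python3 fit.py
```

```text
9.3 ang -172.33607770224194 drag 1.3019646251996115 rad -4.829818961322044
```

>>> {"api": "send_rows", "payload": {"targets": [[[0,0,0,-0.002,0.032,0,1],[0,0,0,0.001,0.032,0,1],[0,0,0,0.005,0.031,0,1]]]}}

```text
time_s: 9.6
ee_pos: [490.5, 250.4, 184.0]
ee_rot: [-179.9, -0.0, 162.1]
force: [4.7, -3.0, -2.8]
gripper_width: 21.2
gripper_force: 20.0
```

```bash
python3 fit.py
```

```text
9.6 ang 167.70727498157376 drag 1.9213376230372388 rad -5.197134488620546
```

>>> {"api": "send_rows", "payload": {"targets": [[[0,0,0,0.008,0.031,0,1],[0,0,0,0.012,0.03,0,1],[0,0,0,0.016,0.028,0,1]]]}}

```text
time_s: 9.9
ee_pos: [497.7, 268.1, 184.0]
ee_rot: [-179.9, -0.0, 162.1]
force: [2.6, -3.4, -1.6]
gripper_width: 21.5
gripper_force: 20.0
```

```bash
python3 fit.py
```

```text
9.9 ang 147.66190970910435 drag 1.4460093193611425 rad -3.9978014515655094
```

>>> {"api": "send_rows", "payload": {"targets": [[[0,0,0,0.018,0.026,0,1],[0,0,0,0.022,0.023,0,1],[0,0,0,0.024,0.021,0,1]]]}}

```text
time_s: 10.2
ee_pos: [510.4, 282.1, 183.9]
ee_rot: [-179.9, -0.1, 162.1]
force: [0.8, -5.0, -0.0]
gripper_width: 21.2
gripper_force: 20.0
```

```bash
python3 fit.py
```

```text
10.2 ang 127.91874832848771 drag 2.411796807015791 rad -4.428072611587374
```

>>> {"api": "send_rows", "payload": {"targets": [[[0,0,0,0.026,0.018,0,1],[0,0,0,0.029,0.015,0,1],[0,0,0,0.029,0.012,0,1]]]}}

```text
time_s: 10.5
ee_pos: [527.3, 291.1, 183.9]
ee_rot: [-180.0, -0.1, 162.1]
force: [-0.5, -5.3, 0.6]
gripper_width: 21.5
gripper_force: 20.0
```

```bash
python3 fit.py
```

```text
10.5 ang 107.86006230787856 drag 2.106788718103969 rad -4.88672932538971
```

>>> {"api": "send_rows", "payload": {"targets": [[[0,0,0,0.031,0.006,0,1],[0,0,0,0.032,0.003,0,1],[0,0,0,0.032,0.001,0,1]]]}}

```text
time_s: 10.8
ee_pos: [546.4, 293.7, 183.9]
ee_rot: [180.0, -0.1, 162.1]
force: [-1.8, -2.6, 0.7]
gripper_width: 21.4
gripper_force: 20.0
```

```bash
python3 fit.py
```

```text
10.8 ang 87.73806500955388 drag 1.7333555908776515 rad -2.655470306025171
```

>>> {"api": "send_rows", "payload": {"targets": [[[0,0,0,0.032,-0.003,0,1],[0,0,0,0.031,-0.007,0,1],[0,0,0,0.03,-0.01,0,1]]]}}

```text
time_s: 11.1
ee_pos: [565.3, 289.5, 183.9]
ee_rot: [179.9, -0.0, 162.1]
force: [-2.6, 0.2, 0.9]
gripper_width: 21.7
gripper_force: 20.0
```

```bash
python3 fit.py
```

```text
11.1 ang 67.45190374302304 drag 2.504555940800462 rad -0.8607799024767704
```

>>> {"api": "send_rows", "payload": {"targets": [[[0,0,0,0.029,-0.014,0,1],[0,0,0,0.027,-0.017,0,1],[0,0,0,0.025,-0.02,0,1]]]}}

```text
time_s: 11.4
ee_pos: [581.7, 279.0, 184.0]
ee_rot: [179.9, -0.0, 162.1]
force: [-2.1, 0.9, -0.2]
gripper_width: 21.9
gripper_force: 20.0
```

```bash
python3 fit.py
```

```text
11.4 ang 47.06574960632893 drag 2.1435659755506853 rad -0.7555260612750074
```

>>> {"api": "send_rows", "payload": {"targets": [[[0,0,0,0.023,-0.023,0,1],[0,0,0,0.019,-0.025,0,1],[0,0,0,0.017,-0.028,0,1]]]}}

```text
time_s: 11.7
ee_pos: [593.4, 263.5, 184.0]
ee_rot: [180.0, 0.0, 162.1]
force: [-2.3, 2.1, -0.1]
gripper_width: 21.7
gripper_force: 20.0
```

```bash
python3 fit.py
```

```text
11.7 ang 26.77048527398291 drag 2.8767604887217373 rad -1.0833182624867672
```

>>> {"api": "send_rows", "payload": {"targets": [[[0,0,0,0.013,-0.029,0,1],[0,0,0,0.01,-0.03,0,1],[0,0,0,0.006,-0.032,0,1]]]}}

```text
time_s: 12.0
ee_pos: [598.7, 246.8, 184.0]
ee_rot: [179.8, -0.1, 162.1]
force: [-1.7, 7.0, -0.9]
gripper_width: 21.6
gripper_force: 20.0
```

```bash
python3 fit.py
```

```text
12.0 ang 8.426784766468115 drag 7.1819126353340685 rad -0.6177875083273612
```

>>> {"api": "send_rows", "payload": {"targets": [[[0,0,0,0,0,0,1],[0,0,0,0,0,0,1],[0,0,0,0,0,0,1]]]}}

```text
time_s: 12.3
ee_pos: [598.9, 245.8, 184.0]
ee_rot: [180.0, 0.0, 162.1]
force: [-0.1, 3.6, -0.9]
gripper_width: 21.8
gripper_force: 20.0
```

```bash
python3 fit.py
```

```text
12.3 ang 7.351328958495087 drag 3.5534717826771227 rad 0.3493353153653445
```

Foot is firmly down (7.2 N turning, 3.6 N halted; free running was ~2). Releasing and measuring the pot handle.

>>> {"api": "send_rows", "payload": {"targets": [[[0,0,0,0,0,0,0],[0,0,0,0,0,0,-1],[0,0,0,0,0,0,-1],[0,0,0,0,0,0,-1],[0,0,0,0,0,0,-1],[0,0,0,0,0,0.1,-1],[0,0,0,0,0,0.2,-1],[0,0,0,0,0,0.2,-1],[0,0,0,0,0,0.15,-1]]]}}

```text
time_s: 13.2
ee_pos: [599.1, 245.2, 316.9]
ee_rot: [179.9, 0.1, 162.1]
force: [-0.0, -0.2, -0.6]
gripper_width: 89.8
gripper_force: 0.0
```

```bash
python3 - <<'E'
from h import *
for c in("top","side"):
    p,d=optics.grab_frame(c);cv2.imwrite(f"pics/{c}1.png",p[...,::-1]);r,g,b=[p[...,i].astype(int) for i in range(3)]
    x0,y0,x1,y1=(325,215,372,265) if c=="top" else (305,243,355,295)
    v,u=np.mgrid[y0:y1,x0:x1];v=v.ravel();u=u.ravel()
    P=np.array([dep(c,(x,y),d[y,x]) for x,y in zip(u,v)])
    k=(P[:,2]>149)&(P[:,2]<162)&(r[v,u]<60)
    r_=cv2.minAreaRect(P[k,:2].astype(np.float32));print(c,"bar top",k.sum(),P[k].mean(0),r_)
    k=(P[:,2]>108)&(P[:,2]<122)&(r[v,u]>60);print("lid",k.sum(),cv2.minEnclosingCircle(P[k,:2].astype(np.float32)))
E
```

```text
top bar top 127 [ 477.98388125 -332.48939444  153.96769274] ((478.0601806640625, -332.841552734375), (14.38998794555664, 73.93651580810547), 63.74769973754883)
lid 643 ((478.39385986328125, -331.7530822753906), 57.77997589111328)
side bar top 101 [ 473.61695466 -336.11906685  155.17194625] ((474.6319274902344, -335.0956726074219), (15.198518753051758, 72.12415313720703), 59.724586486816406)
lid 676 ((476.8378601074219, -338.9156799316406), 59.951168060302734)
```

>>> {"api": "send_rows", "payload": {"targets": [[[0,0,-0.015,-0.045,-0.21,0,-1],[0,0,-0.015,-0.045,-0.21,0,-1],[0,0,-0.015,-0.045,-0.21,0,-1],[0,0,-0.015,-0.045,-0.21,0,-1],[0,0,-0.015,-0.045,-0.21,0,-1],[0,0,-0.015,-0.045,-0.21,0,-1],[0,0,0,-0.045,-0.21,0,-1],[0,0,0,-0.045,-0.21,0,-1],[0,0,0,-0.045,-0.21,0,-1],[0,0,0,-0.045,-0.21,0,-1],[0,0,0,-0.045,-0.21,0,-1],[0,0,0,-0.045,-0.21,0,-1]]]}}

```text
time_s: 14.5
ee_pos: [489.5, -260.1, 313.1]
ee_rot: [-180.0, -0.1, 154.0]
force: [1.1, -0.6, -0.1]
gripper_width: 90.8
gripper_force: 0.0
```

>>> {"api": "send_rows", "payload": {"targets": [[[0,0,0,-0.03,-0.2,-0.1,-1],[0,0,0,-0.025,-0.165,-0.15,-1],[0,0,0,0,0,-0.1,-1],[0,0,0,0,0,0,-1]]]}}

```text
time_s: 14.9
ee_pos: [477.2, -331.2, 239.7]
ee_rot: [179.9, -0.5, 153.9]
force: [-0.7, 0.2, 0.0]
gripper_width: 91.0
gripper_force: 0.0
```

>>> {"api": "send_rows", "payload": {"targets": [[[0,0,0,0,-0.014,-0.15,-1],[0,0,0,0,0,-0.15,-1],[0,0,0,0,0,-0.15,-1],[0,0,0,0,0,-0.098,-1],[0,0,0,0,0,0,-1],[0,0,0,0,0,0,-1]]], "grip_force": 40}}

```text
time_s: 15.5
ee_pos: [480.4, -334.2, 135.5]
ee_rot: [-180.0, 0.1, 154.0]
force: [-0.2, -0.3, 0.8]
gripper_width: 90.9
gripper_force: 0.0
```

```bash
python3 - <<'E'
from h import *
ims=[]
for c in("top","side"):
    p,d=optics.grab_frame(c);x0,y0=(310,200) if c=="top" else (295,215)
    ims.append(cv2.resize(p[y0:y0+80,x0:x0+80,::-1],(400,400),interpolation=3))
cv2.imwrite("pics/grasp.png",np.hstack(ims))
E
```

```text
(no output)
```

View pics/grasp.png

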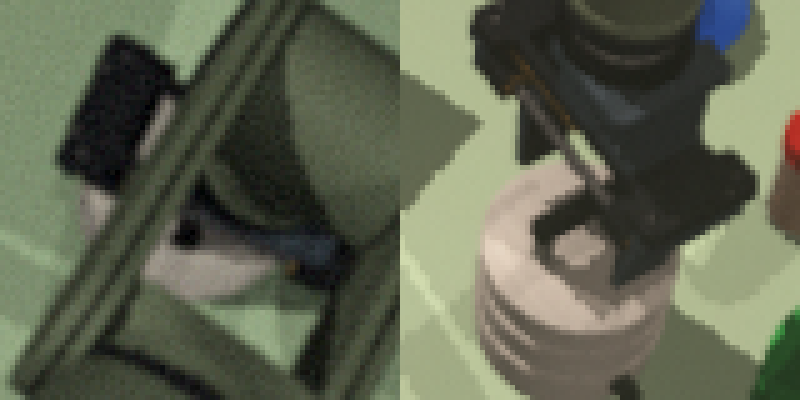

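The view shows the open fingers straddling the silver pot's bar (side-crop bar near (560,220), fingers on both sides). Lower slightly and close.

>>> {"api": "send_rows", "payload": {"targets": [[[0,0,0,-0.015,0,-0.03,-1],[0,0,0,0,0,0,0],[0,0,0,0,0,0,0.4],[0,0,0,0,0,0,0.6],[0,0,0,0,0,0,0.8],[0,0,0,0,0,0,1],[0,0,0,0,0,0,1],[0,0,0,0,0,0,1],[0,0,0,0,0,0,1],[0,0,0,0,0,0,1]]], "grip_force": 45}}

```text
time_s: 16.6
ee_pos: [476.8, -334.3, 128.4]
ee_rot: [180.0, 0.0, 154.0]
force: [0.9, -0.5, 0.7]
gripper_width: 22.1
gripper_force: 0.0
```

>>> {"api": "send_rows", "payload": {"targets": [[[0,0,0,0,0,0,1],[0,0,0,0,0,0,1],[0,0,0,0,0,0,1],[0,0,0,0,0,0,1]]], "grip_force": 45}}

```text
time_s: 17.0
ee_pos: [476.7, -334.3, 128.4]
ee_rot: [180.0, -0.0, 154.0]
force: [0.3, 0.2, 0.6]
gripper_width: 13.8
gripper_force: 45.0
```

>>> {"api": "send_rows", "payload": {"targets": [[[0,0,0,0,0,0.02,1],[0,0,0,0,0,0.05,1],[0,0,0,0,0,0.05,1],[0,0,0,0,0,0,1],[0,0,0,0,0,0,1]]]}}

```text
time_s: 17.5
ee_pos: [476.9, -334.4, 152.8]
ee_rot: [-180.0, 0.0, 154.0]
force: [0.8, -0.1, -5.9]
gripper_width: 13.6
gripper_force: 45.0
```

>>> {"api": "send_rows", "payload": {"targets": [[[0,0,0,0,0,0.08,1],[0,0,0,0,0,0.13,1],[0,0,0,0,0,0.15,1],[0,0,0,0,0,0.15,1],[0,0,0,0,0,0.12,1],[0,0,0,0,0,0.07,1],[0,0,0,0,0,0,1]]]}}

```text
time_s: 18.2
ee_pos: [477.5, -334.8, 294.4]
ee_rot: [-180.0, 0.2, 154.0]
force: [-0.2, -0.2, -4.7]
gripper_width: 13.7
gripper_force: 45.0
```

>>> {"api": "send_rows", "payload": {"targets": [[[0,0,0,0.01,0.06,0,1],[0,0,0,0.02,0.12,0,1],[0,0,0,0.025,0.18,0,1],[0,0,0,0.03,0.21,0,1],[0,0,0,0.03,0.21,0,1],[0,0,0,0.03,0.21,0,1],[0,0,0,0.03,0.21,0,1],[0,0,0,0.03,0.21,0,1],[0,0,0,0.03,0.2,0,1],[0,0,0,0.02,0.15,0,1],[0,0,0,0.015,0.08,0,1],[0,0,0,0,0.02,0,1]]]}}

```text
time_s: 19.4
ee_pos: [529.7, 40.3, 290.5]
ee_rot: [-180.0, -0.2, 154.2]
force: [-0.0, -0.4, -5.6]
gripper_width: 13.8
gripper_force: 45.0
```

>>> {"api": "send_rows", "payload": {"targets": [[[0,0,0,0,0,0,1],[0,0,0,0,0,0,1],[0,0,0,0,0,0,1]]]}}

```text
time_s: 19.7
ee_pos: [530.4, 36.7, 292.1]
ee_rot: [-180.0, -0.0, 153.9]
force: [0.4, -0.4, -5.2]
gripper_width: 13.6
gripper_force: 45.0
```

```bash
python3 - <<'E'
from h import *
s=env.state();print(s["time_s"],s["ee_pos"],s["ee_rot"],s["force"],s["torque"])
for c in("top","side"):
    p,d=optics.grab_frame(c);cv2.imwrite(f"pics/{c}2.png",p[...,::-1]);np.save(f"pics/{c}2.npy",d)
a=cv2.imread("pics/side2.png");b=cv2.imread("pics/top2.png")
cv2.imwrite("pics/hold.png",np.hstack([cv2.resize(a[100:240,170:310],(400,400)),cv2.resize(b[150:290,130:270],(400,400))]))
E
```

```text
19.7 [530.42589592  36.69491945 292.13615951] [-1.79969556e+02 -2.19656215e-02  1.53894288e+02] [ 0.44911777 -0.36746572 -5.185276  ] [ 0.02670579 -0.03869464 -0.04717677]
```

View pics/hold.png

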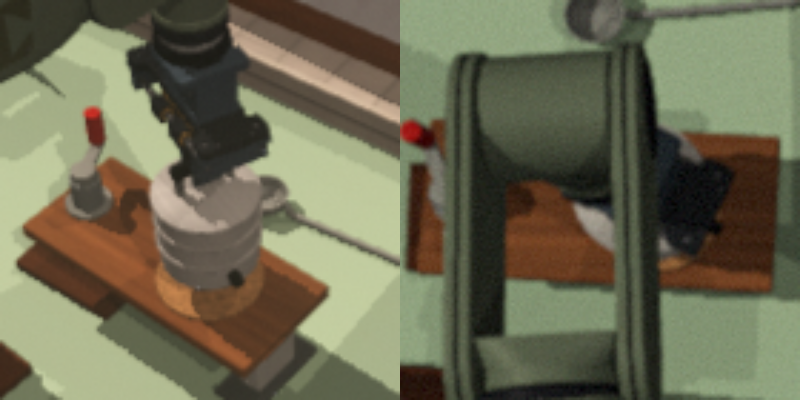

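>>> {"api": "send_rows", "payload": {"targets": [[[0,0,0,0,0.013,-0.03,1],[0,0,0,0,0,-0.05,1],[0,0,0,0,0,-0.05,1],[0,0,0,0,0,-0.03,1],[0,0,0,0,0,-0.015,1],[0,0,0,0,0,0,1],[0,0,0,0,0,0,1]]]}}

```text
time_s: 20.5
ee_pos: [531.0, 40.3, 257.6]
ee_rot: [180.0, 0.0, 154.0]
force: [-0.4, -0.6, -6.3]
gripper_width: 13.8
gripper_force: 45.0
```

>>> {"api": "send_rows", "payload": {"targets": [[[0,0,0,0,0,-0.005,1],[0,0,0,0,0,-0.005,1],[0,0,0,0,0,-0.005,1],[0,0,0,0,0,0,1]]]}}

```text
time_s: 20.9
ee_pos: [530.7, 40.3, 254.3]
ee_rot: [-180.0, -0.0, 154.0]
force: [0.6, 0.2, -5.3]
gripper_width: 13.6
gripper_force: 45.0
```

>>> {"api": "send_rows", "payload": {"targets": [[[0,0,0,0,-0.003,-0.004,1],[0,0,0,0,0,-0.004,1],[0,0,0,0,0,0,1],[0,0,0,0,0,0,1]]]}}

```text
time_s: 21.3
ee_pos: [530.7, 39.7, 252.8]
ee_rot: [180.0, -0.0, 154.0]
force: [0.4, -0.5, -6.2]
gripper_width: 13.5
gripper_force: 45.0
```

>>> {"api": "send_rows", "payload": {"targets": [[[0,0,0,0,0,-0.003,1],[0,0,0,0,0,-0.003,1],[0,0,0,0,0,0,1],[0,0,0,0,0,0,1]]]}}

```text
time_s: 21.7
ee_pos: [530.9, 39.7, 252.4]
ee_rot: [180.0, 0.1, 154.0]
force: [-0.6, -0.3, 0.8]
gripper_width: 13.5
gripper_force: 45.0
```

>>> {"api": "send_rows", "payload": {"targets": [[[0,0,0,0,0,0,0.6],[0,0,0,0,0,0,0.3],[0,0,0,0,0,0,0],[0,0,0,0,0,0,-0.5],[0,0,0,0,0,0,-0.5],[0,0,0,0,0,0,-0.5],[0,0,0,0,0,0,-0.5],[0,0,0,0,0,0.05,-0.5],[0,0,0,0,0,0.15,-0.5],[0,0,0,0,0,0.2,-0.5],[0,0,0,0,0,0.1,-0.5]]]}}

```text
time_s: 22.8
ee_pos: [531.7, 39.8, 355.8]
ee_rot: [179.8, 0.3, 154.0]
force: [0.3, 0.5, 0.2]
gripper_width: 68.2
gripper_force: 0.0
```

>>> {"api": "send_rows", "payload": {"targets": [[[0,0,0,-0.1,-0.1,0,-0.5],[0,0,0,-0.1,-0.2,0,-0.5],[0,0,0,-0.1,-0.2,0,-0.5],[0,0,0,-0.1,-0.2,0,-0.5],[0,0,0,0,-0.2,0,-0.5],[0,0,0,0,-0.2,0,-0.5],[0,0,0,0,-0.2,0,-0.5],[0,0,0,0,-0.1,0,-0.5],[0,0,0,0,0,0,-0.5]]]}}

```text
time_s: 23.7
ee_pos: [450.6, -242.7, 351.8]
ee_rot: [-180.0, 0.0, 153.8]
force: [0.6, 0.3, -0.7]
gripper_width: 68.3
gripper_force: 0.0
```

```bash
python3 - <<'E'
from h import *
for c in("top","side"):
    p,d=optics.grab_frame(c);cv2.imwrite(f"pics/{c}3.png",p[...,::-1]);r,g,b=[p[...,i].astype(int) for i in range(3)]
    u0,v0=proj(c,(531,39,250)).astype(int);v,u=np.mgrid[v0-40:v0+50,u0-40:u0+40];v=v.ravel();u=u.ravel()
    P=np.array([dep(c,(x,y),d[y,x]) for x,y in zip(u,v)])
    k=(P[:,2]>271)&(P[:,2]<286)&(r[v,u]<70);print(c,"bar",k.sum(),P[k].mean(0),cv2.minAreaRect(P[k,:2].astype(np.float32)))
    k=(P[:,2]>232)&(P[:,2]<246)&(r[v,u]>70);print("lid",k.sum(),cv2.minEnclosingCircle(P[k,:2].astype(np.float32)),P[k,2].mean())
a=cv2.imread("pics/side3.png");b=cv2.imread("pics/top3.png")
cv2.imwrite("pics/end.png",np.hstack([cv2.resize(a[100:240,170:310],(400,400)),cv2.resize(b[150:290,130:270],(400,400))]))
E
```

```text
top bar 148 [532.83561383  38.91394458 277.71050459] ((532.8753051757812, 39.28461456298828), (12.938857078552246, 73.01549530029297), 64.45986938476562)
lid 836 ((533.0077514648438, 40.3909912109375), 59.46511459350586) 235.94294975649353
side bar 89 [529.07016758  35.33706139 277.45539905] ((529.3681640625, 36.71826934814453), (14.279504776000977, 72.80587768554688), 65.06884765625)
lid 466 ((528.3109130859375, 34.33065414428711), 60.76008224487305) 236.8161775095802
```

View pics/end.png

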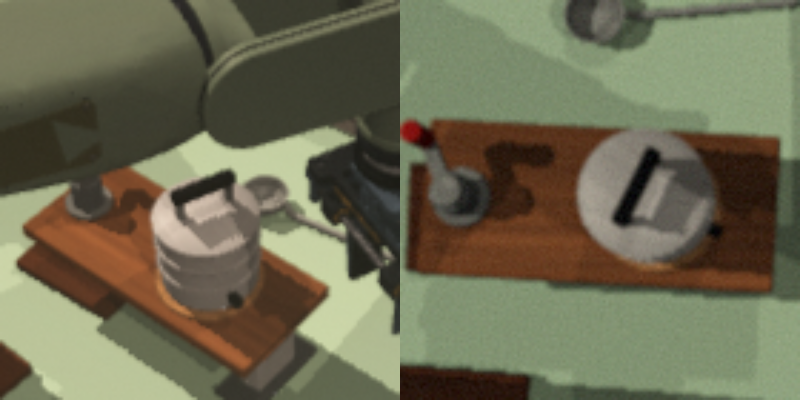

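The pot stands upright on the mat (top-crop centre ≈(648,197)), within about 1–2 mm of centre, and the hand is clear of everything.

```bash
python3 -c "
from workcell import env
print(env.job_done())"
```

```text
the job is handed in; nothing more can be done
None
```

The job is handed in: the prop leg is firmly down on the acacia board (7.2 N while turning, 3.6 N halted), and the silver steamer pot then went upright onto the cork mat, about 1 mm off centre by camera. The hand is clear, and the jar, saucer and ladle were not touched.

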